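# Move the blow-off nozzle from the oiled to the dry air outlet

## Robot

A 6-joint arm with a two-finger parallel gripper is mounted at the origin on the work surface. World frame = base frame: x ahead of the robot, y to its left, z up, the work surface at z = 0. Lengths are in m, angles in degrees, forces in N, time in s.
With the tool pointing down it reaches from about 0.4 to 0.825 m from the base axis. Payload 7 kg.
Tool frame: the origin (TCP) lies midway between the tips of the shut fingers; the grasp point (between the pads) lies 19 mm behind it; z points along the fingers, y is the direction in which the jaws open and shut (so a half turn about z gives the same grasp; the last joint's range is limited). The gripper opens to 88 mm and grips with 3 to 60 N. Pads are 19 mm wide; open, the fingers measure 130 mm over their backs; the gripper's body (78 mm by 193 mm) begins 47 mm behind the grasp point.
Start: joints at [80.85, 20.546, 0.682, 0, -70.136, -16.507], TCP at [0.292, 0.608, 0.227] pointing down, gripper open.
Joint ranges: [-176.03, 176.03], [-82.01, 121.73], [-58.28, 71.71], [-173.87, 95.51], [-174.79, -0.11], [-173.66, 173.66]. Speed limits (degrees/s): [136.94, 136.94, 172.46, 180, 180, 180].

## Interface

Orientations are given as [roll, pitch, yaw] about the fixed x, y, z axes, in that order (R = Rz(yaw) Ry(pitch) Rx(roll)).
In Python, from plant import get_state, capture, get_calibration, close_job, boxes_of, cut_out gives the robot as it stands.
- The arm moves only by the tool apply_moves, never from a script. Its argument "commands" is a list of rows, each an object with "grip": the closure, from 0 (fully open) to 1 (shut); "slide": the shift along the tool's x, y, z in m, a list of three; "roll": the turn about the tool's z in degrees. In form: [{"grip": grip, "slide": [x, y, z], "roll": roll}, ...]. A call has 1 to 5 rows; each row is the pose to reach, as a shift and turn from the pose commanded when the call began, along the tool's axes at that moment; what a row does not reach only later rows make up. A row lasts 1/8 s, in which the tool goes at most 62.5 mm and 10.7 degrees, less where a joint would pass 70% of its speed; a pose out of reach is approached as far as the arm can. A call with a gripper value outside its range is refused whole. The fingers move at their own pace and stop on an object; "grip_force" is the grip in N (left out, the last holds). Time passes only in rows, so rows that repeat a pose let the fingers close. It gives the time, the measured TCP pose, the force and the opening at its end, in the units of the state.
- get_state(): the state, without advancing time (a new reading comes with each control period).
- capture(name): name is "side" or "top" or "wrist"; returns (picture, depth): 420x560x3 uint8, red, green, blue; 420x560 float32, m along the optical axis (not along the pixel's ray), 0 where there is no reading.
- get_calibration(name): a dict with "mtx" (3x3 intrinsics, pixels), "R" (3x3) and "t" (3): a world point X has camera coordinates R X + t. Camera axes: x right, y down, z forward; pixel columns grow to the right and rows downward; lengths in m; the calibration is good to about 2 mm. A picture is of the moment at which its call begins: read the wrist's pose just before it. get_calibration takes no time and is no camera call; for the wrist camera it gives the pose at the moment of the call.
- close_job(): hands the job in, once; it reports no verdict.
Trained networks look in the newest picture that a camera, given by its name, has taken for a name from the list of things; names that differ only in an ending like _2 or _b are one class to them, and where a whole thing is asked for, a point or a joint stands for the part that bears it (a point fixed in the world has none). Each returns a list of dicts, best first, with "score" (0 to 1); they miss things now and then, are a little off and sometimes report something else, mostly with a low value. They report only what shows in the picture. A call takes as long as a camera call. They do not tell look-alikes from the thing itself.
- boxes_of(name, camera): "position" ([x, y, z] in m, in the coordinates of the camera as it stood for that picture, good to about 4 mm: the middle of the surface that is visible of it).
- cut_out(name, camera): "mask" (420x560 bool, what is visible of it).
The state is a dict: "time_s": time; "joints": joint angles; "qd": joint speeds; "joint_torque": joint torques, N m; "tcp_pos": TCP position; "eef_rot": TCP orientation; "contact_force": force on the tool from outside, world axes, zero at the start; "moment": the same for the moment, N m; "gripper_width": finger opening in m.
Only numpy, scipy, OpenCV 4.12 (cv2) and the standard library are available. Lean on these libraries where they do the work, as an engineer would, in place of code of your own. Each camera call takes 0.05 s, during which the arm holds its last target.

## Task

The blow-off nozzle is plugged into the oil-mist outlet with the red collar, which would stain the cut-outs. Push the red release collar in to free the nozzle, draw the nozzle out, and push it into the dry-air outlet with the blue collar until it snaps home and stays locked upright by itself. Go by feel and force nothing, and leave everything else on the table where it is.

Things in the scene. Friction and masses are not known exactly. Their poses are not given: they have to be found in the camera images.
- nozzle: Blow-off nozzle: rigid aluminium tube, 16 mm diameter, 84 mm long, green tapered tip, about 90 g. Starts upright, locked in the red outlet, origin 45 mm above the table. Origin: centre of the flat nose (bottom) end, z to the tip. From the origin up: cone of radius 3.5 to 8 mm over 8 mm, land to 12, groove to 17.5, plain tube to 77, tip tapering to 9 mm diameter at 84.
- nozzle_grip (a point): Point on the nozzle's axis 62 mm above its origin. Locked in a coupling the nozzle has the collar's top 39 mm above its origin, so to push it home hold it higher than that (fingertips 42 mm or more above the origin).
- outlet_oil: Bench air outlet fixed to the table: foot plate 80 x 136 x 8 mm (x, y, z); at y = -37 mm an air unit with amber oil-mist bowl, aluminium head and white dial, 72 mm high; at y = +30 mm a brass push-in coupling, axis upright, with a red release collar on top. Origin: centre of the plate's underside on the table, z up. Pressing its collar or pulling the nozzle with over 30 N spoils it.
- outlet_dry: Bench air outlet fixed to the table: foot plate 80 x 136 x 8 mm (x, y, z); at y = -37 mm an air unit with clear filter bowl, aluminium head and white dial, 72 mm high; at y = +30 mm a brass push-in coupling, axis upright, with a blue release collar on top. Origin: centre of the plate's underside on the table, z up. Pushing on it with over 30 N (nozzle or fingers) spoils it.
- mouth_oil (a point): Centre of the red collar's top on the coupling's axis, 84 mm above the table, z up. The collar is a flange 36 mm across, 5.5 mm thick, with a 19 mm hole. Pushed fully down it opens the jaws and a valve spring lifts the nozzle 16 mm; the nozzle then stands loose in the 18 mm bore and can be drawn straight up, even after the collar has come back up.
- collar_oil (a joint): How far the red release collar is pushed down, m: 0 out, 0.005 fully in. Return spring: 2.5 N starts it, 6 N brings it to its hard stop.
- mouth_dry (a point): Point on the blue coupling's axis 84 mm above the table, z up: the nominal top of its collar (same make as the red one). This coupling is held on its thread by a nut at a height not measured: collar, jaws and stop all stand up to 6 mm lower or higher than nominal, and no reading tells. Only its height is uncertain; the axis is true.
- lock_dry (a point): Nominal place of the nozzle's origin when locked: 45 mm above the table on the blue coupling's axis; true height up to 6 mm off. From 16 mm above it the valve (2.5 to 6 N) and then the jaws resist, up to 15 N; then about 7 N until the jaws snap in (the collar dips, then springs up); 1.5 mm deeper is a hard stop. Let go before the snap and the valve lifts the nozzle to 16 mm above.
- butterfly: Bystander lying on the table: crispbread cut-out, 70 x 85 x 5 mm. Origin: centre of its underside.
- heart: Bystander lying on the table: crispbread cut-out, 40 x 40 x 5 mm. Origin: centre of its underside.
- flower: Bystander lying on the table: crispbread cut-out, 53 x 53 x 5 mm. Origin: centre of its underside.
- tape_roll: Bystander lying on the table: cream ring, 104 x 104 x 24 mm. Origin: centre of its underside.
- crispbread: Bystander lying on the table: uncut toasted sheet, 150 x 170 x 10 mm. Origin: centre of its underside.
- board_clip: Bystander lying on the table: steel clip, 70 x 110 x 18 mm. Origin: centre of its underside.
- tablet: Bystander lying on the table: black slab with a blue screen, 175 x 250 x 9 mm. Origin: centre of its underside.
Mind the look-alikes: they are no part of the job. What is shaped like the outlet_dry but purple is not meant.

How it is judged:
By the outcome, as a careful person would: the job done as asked, in the order asked, and still so for the second after the job is handed in, with the robot touching nothing.
It also fails if it takes over 51 s, if anything falls off the work surface, if the arm or the gripper's body presses on something with over 40 N, if the wrist force passes 120 N, or if a joint passes its speed limit or range.

## Working session

There is one attempt and no reset: what is moved stays moved. The work goes in short steps, Python scripts to look and compute and a tool call to move; the robot and the scene stay as the last step left them, time stands still between calls to the robot, and variables do not carry over. Pictures are saved under pics/ and viewed, and the job is handed in when it is done.

Besides the shell and the picture viewer there is one more tool, called after "Request:" by a JSON object that holds its "name" and its "arguments", one argument or row to a line. apply_moves: Moves the arm, as the interface text tells. Its arguments: {"type":"object","properties":{"commands":{"type":"array"},"grip_force":{"type":"number"}},"required":["commands"]}

```bash
mkdir -p pics; ls
python3 - <<'E'
from plant import *
import cv2
print(get_state())
for n in ("top","side"):
    p,d=capture(n); cv2.imwrite(f"pics/{n}0.png",p[:,:,::-1])
    for k in ("outlet_oil","outlet_dry","nozzle"):
        c=get_calibration(n)
        for b in boxes_of(k,n):
            import numpy as np
            X=np.array(c["R"]).T@(np.array(b["position"])-np.array(c["t"]))
            print(n,k,round(b["score"],2),X.round(3))
E
```

```text
pics
{'time_s': 0.0, 'joints': array([ 8.08499264e+01,  2.05918032e+01,  6.34307012e-01, -1.93450670e-02,
       -7.01361787e+01, -1.65059352e+01]), 'qd': array([ 0.04299003,  0.02877392,  0.16430622,  0.0129002 , -0.02950625,
        0.02031363]), 'joint_torque': array([-1.11808067e-04, -5.82728577e+01,  2.93045461e+01,  6.99710771e+00,
        6.76569500e-03, -1.66954387e-04]), 'tcp_pos': array([0.2920807 , 0.60799588, 0.22562502]), 'eef_rot': array([ 1.79905018e+02, -9.18069951e-03, -2.56625892e+01]), 'contact_force': array([ 0.68266925, -0.40018495,  0.01586336]), 'moment': array([-0.0475995 ,  0.02385711,  0.05288964]), 'gripper_width': 0.087892897154841}
top outlet_dry 0.9 [ 0.554 -0.196  0.032]
top outlet_dry 0.79 [ 0.367 -0.171  0.03 ]
top outlet_dry 0.38 [0.483 0.135 0.034]
side outlet_oil 0.72 [0.486 0.096 0.046]
side outlet_dry 0.68 [ 0.357 -0.196  0.039]
side outlet_dry 0.62 [ 0.55  -0.223  0.037]
side outlet_dry 0.29 [ 0.726 -0.065  0.02 ]
side nozzle 0.68 [ 0.742 -0.297  0.012]
side nozzle 0.57 [0.48  0.162 0.111]
```

View pics/top0.png

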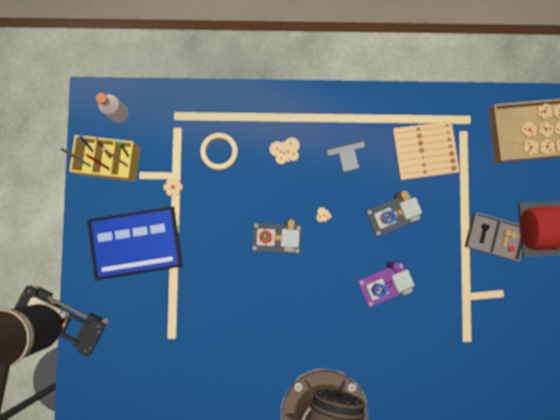

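View pics/side0.png

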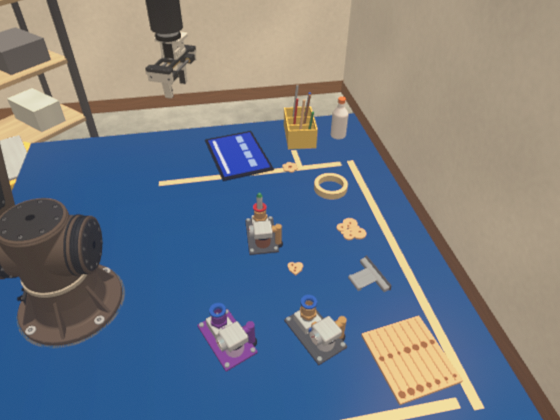

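The red (oil) outlet with the nozzle is at top px (265,237). There are two blue-collar candidates: the grey plate at (390,217) and the purple plate at (380,288). The grey one fits outlet_dry, since the purple one is the stated look-alike. I'll confirm in a crop and measure the collar axes.

```bash
cat > h.py <<'E'
from plant import *
import cv2, numpy as np
def world(n,d,c,us,vs):
    K=np.array(c["mtx"]);R=np.array(c["R"]);t=np.array(c["t"])
    z=d[vs,us]; P=np.stack([(us-K[0,2])/K[0,0]*z,(vs-K[1,2])/K[1,1]*z,z],-1)
    return (P-t)@R
def ray_at(c,u,v,zw):
    K=np.array(c["mtx"]);R=np.array(c["R"]);t=np.array(c["t"])
    o=-R.T@t; r=R.T@np.array([(u-K[0,2])/K[0,0],(v-K[1,2])/K[1,1],1.]); return o+r*(zw-o[2])/r[2]
def proj(c,X):
    K=np.array(c["mtx"]);p=K@(np.array(c["R"])@np.array(X)+np.array(c["t"]));return p[:2]/p[2]
E
python3 - <<'E'
from h import *
p,d=capture("top");c=get_calibration("top")
print(np.array(c["mtx"]).round(1), (-np.array(c["R"]).T@np.array(c["t"])).round(3))
H=cv2.cvtColor(p,cv2.COLOR_RGB2HSV)
for n,(u0,v0) in dict(oil=(265,237),dry=(390,217)).items():
    vs,us=np.mgrid[v0-22:v0+23,u0-28:u0+40]; vs=vs.ravel();us=us.ravel()
    W=world("top",d,c,us,vs); h=H[vs,us]
    hi=W[:,2]>0.06
    col=(h[:,1]>110)&(((h[:,0]<8)|(h[:,0]>172)) if n=="oil" else ((h[:,0]>95)&(h[:,0]<130)))
    for m in (hi,col&(W[:,2]>.03)): 
        print(n,m.sum(), W[m].mean(0).round(4),W[m].min(0).round(3),W[m].max(0).round(3))
a=cv2.resize(p[180:310,230:430,::-1],None,fx=4,fy=4,interpolation=cv2.INTER_CUBIC);cv2.imwrite("pics/crop1.png",a)
w,dw=capture("wrist");cv2.imwrite("pics/w0.png",w[:,:,::-1])
E
```

```text
[[499.    0.  280.6]
 [  0.  499.  211.8]
 [  0.    0.    1. ]] [0.446 0.135 1.425]
oil 560 [0.4838 0.1205 0.1128] [0.446 0.08  0.062] [0.531 0.186 1.425]
oil 73 [0.4841 0.168  0.0832] [0.47  0.153 0.075] [0.5   0.183 0.09 ]
dry 551 [ 0.5593 -0.2012  0.0983] [ 0.446 -0.256  0.06 ] [0.604 0.135 1.425]
dry 82 [ 0.5389 -0.1525  0.1365] [ 0.446 -0.18   0.079] [0.558 0.135 1.425]
```

View pics/crop1.png

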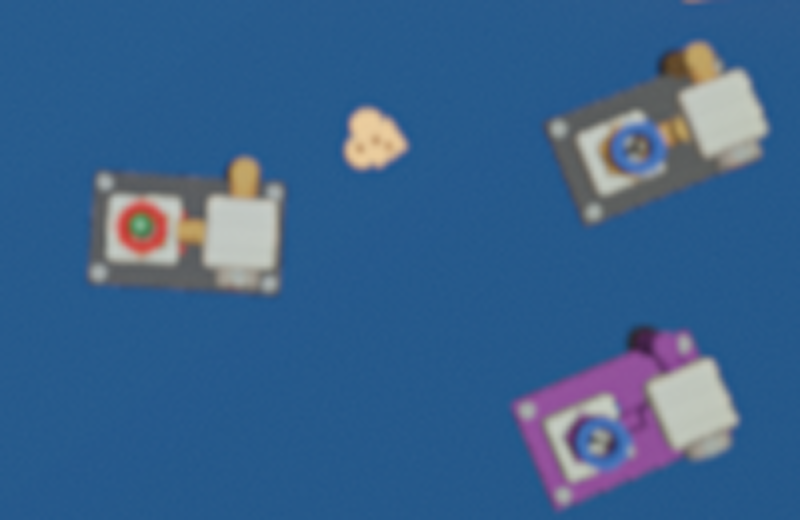

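View pics/w0.png

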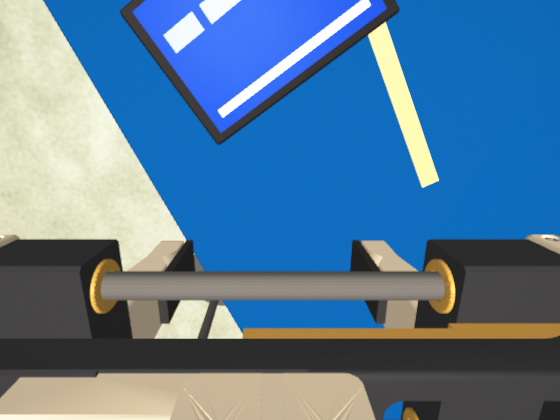

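The crop confirms it: grey plate with the blue collar and clear bowl is outlet_dry, and purple is the look-alike. The red one has the green-tipped nozzle. Next I'll work out the wrist-camera viewpoint.

Run:
```python
from h import *
s=get_state();c=get_calibration("wrist");R=np.array(c["R"]);o=-R.T@np.array(c["t"])
from scipy.spatial.transform import Rotation as Ro
T=Ro.from_euler('xyz',s["eef_rot"],degrees=True).as_matrix()
print(s["time_s"],"cam in tool",(T.T@(o-s["tcp_pos"])).round(4),"axes in tool\n",(T.T@R.T).round(3),np.array(c["mtx"]).round(1)[0])
print("tool axes",T.round(3))
for n,X in dict(oil=[.484,.168,.2],dry=[.541,-.155,.2]).items():
    print(n,(T.T@(np.array(X)-s["tcp_pos"])).round(3))
# refined collar circle via side+top views
for n in("top","side"):
    p,d=capture(n);c=get_calibration(n);H=cv2.cvtColor(p,cv2.COLOR_RGB2HSV)
    for nm,X in dict(oil=[.484,.168,.084],dry=[.541,-.155,.084]).items():
        u0,v0=proj(c,X).astype(int);vs,us=np.mgrid[v0-14:v0+15,u0-14:u0+15];vs=vs.ravel();us=us.ravel()
        W=world(n,d,c,us,vs);h=H[vs,us]
        m=(h[:,1]>150)&(((h[:,0]<8)|(h[:,0]>172)) if nm=="oil" else ((h[:,0]>100)&(h[:,0]<130)))&(W[:,2]>.07)&(W[:,2]<.1)
        q=W[m]; print(n,nm,m.sum(),q.min(0).round(4),q.max(0).round(4),((q.min(0)+q.max(0))/2).round(4))
```

```text
0.5 cam in tool [ 7.400e-02  1.000e-04 -1.588e-01] axes in tool
 [[ 0.001 -0.961 -0.275]
 [ 1.     0.001  0.001]
 [-0.001 -0.275  0.961]] [308.1   0.  272.2]
tool axes [[ 0.901 -0.433 -0.   ]
 [-0.433 -0.901 -0.   ]
 [-0.     0.    -1.   ]]
oil [0.364 0.314 0.027]
dry [0.555 0.58  0.027]
top oil 46 [0.4702 0.156  0.0785] [0.4998 0.1831 0.0912] [0.485  0.1695 0.0849]
top dry 27 [ 0.5303 -0.1769  0.0828] [ 0.5551 -0.1495  0.093 ] [ 0.5427 -0.1632  0.0879]
side oil 41 [0.4703 0.149  0.0803] [0.5022 0.1805 0.0889] [0.4863 0.1647 0.0846]
side dry 131 [ 0.5247 -0.1832  0.0837] [ 0.5607 -0.1477  0.0941] [ 0.5427 -0.1654  0.0889]
```

Request:
{"name": "apply_moves", "arguments": {
  "commands": [
    {"grip":0,"slide":[0.045,0.039,0],"roll":0},
    {"grip":0,"slide":[0.09,0.078,0],"roll":0},
    {"grip":0,"slide":[0.135,0.116,0],"roll":0},
    {"grip":0,"slide":[0.18,0.155,0.005],"roll":0},
    {"grip":0,"slide":[0.225,0.194,0.01],"roll":0}
  ]
}}

```text
time_s: 1.23
tcp_pos: [0.4116, 0.3344, 0.2169]
eef_rot: [-179.9, -0.0, -25.6]
contact_force: [0.9, 0.1, -0.1]
gripper_width: 0.0878
```

Request:
{"name": "apply_moves", "arguments": {
  "commands": [
    {"grip":0,"slide":[0.045,0.039,0.005],"roll":0},
    {"grip":0,"slide":[0.09,0.078,0.01],"roll":0},
    {"grip":0,"slide":[0.138,0.118,0.015],"roll":0},
    {"grip":0,"slide":[0.138,0.118,0.015],"roll":0}
  ]
}}

```text
time_s: 1.72
tcp_pos: [0.4851, 0.1664, 0.2014]
eef_rot: [180.0, 0.0, -26.0]
contact_force: [-0.2, -0.4, 0.2]
gripper_width: 0.0881
```

Run:
```python
from h import *
s=get_state();print(s["time_s"],s["tcp_pos"],s["eef_rot"],s["joints"].round(1),s["contact_force"].round(2))
c=get_calibration("wrist");p,d=capture("wrist");cv2.imwrite("pics/w1.png",p[:,:,::-1])
np.savez("w1.npz",p=p,d=d,**{k:np.array(c[k]) for k in("mtx","R","t")})
H=cv2.cvtColor(p,cv2.COLOR_RGB2HSV)
m=((H[:,:,0]<6)|(H[:,:,0]>174))&(H[:,:,1]>150)&(H[:,:,2]>80)
vs,us=np.nonzero(m);W=world("w",d,c,us,vs);k=(W[:,2]>.075)&(W[:,2]<.095);q=W[k]
print(k.sum(),us[k].min(),us[k].max(),vs[k].min(),vs[k].max(),q.min(0).round(4),q.max(0).round(4),np.median(q[:,2]))
vs,us=np.mgrid[0:420,0:560];W=world("w",d,c,us.ravel(),vs.ravel())
k=(W[:,2]>.12)&(W[:,2]<.135)&(np.hypot(W[:,0]-.485,W[:,1]-.168)<.03);print("tip",k.sum(),W[k].mean(0) if k.any() else 0,W[k].max(0) if k.any() else 0)
```

```text
1.725 [0.48513989 0.16638208 0.20135107] [ 1.79962101e+02  1.04318756e-02 -2.59560374e+01] [ 40.9   6.3 -21.6   0.  -62.1  23.1] [-0.24 -0.37  0.17]
619 251 288 183 216 [0.4683 0.1511 0.0757] [0.5029 0.1866 0.0869] 0.08476236385266515
tip 316 [0.48644148 0.16767077 0.12722956] [0.49297639 0.17628678 0.13172399]
```

View pics/w1.png

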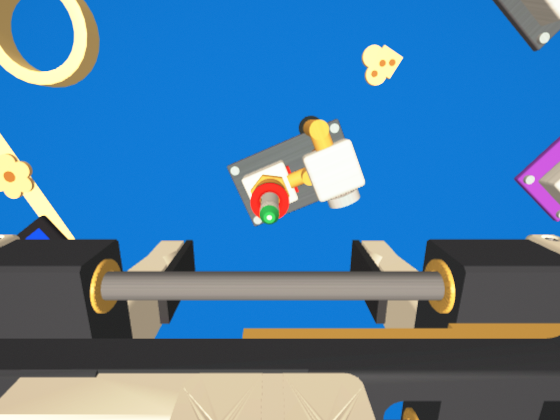

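The wrist view shows the nozzle tip at (269,215) and the red collar at (269,200), with the axis at about (0.4856, 0.1685). I'll straddle the nozzle with the fingers at about 25 mm and press the collar.

Request:
{"name": "apply_moves", "arguments": {
  "commands": [
    {"grip":0.715,"slide":[-0.0005,-0.0021,0.03],"roll":0},
    {"grip":0.715,"slide":[-0.0005,-0.0021,0.04],"roll":0},
    {"grip":0.715,"slide":[-0.0005,-0.0021,0.04],"roll":0},
    {"grip":0.715,"slide":[-0.0005,-0.0021,0.04],"roll":0}
  ],
  "grip_force": 20
}}

```text
time_s: 2.28
tcp_pos: [0.4852, 0.1729, 0.1624]
eef_rot: [-179.9, -0.0, -25.6]
contact_force: [-0.9, 0.0, 1.4]
gripper_width: 0.0532
```

Run:
```python
from h import *
s=get_state();print(s["time_s"],s["tcp_pos"],s["gripper_width"],s["contact_force"].round(2))
c=get_calibration("wrist");p,d=capture("wrist");cv2.imwrite("pics/w2.png",p[:,:,::-1])
vs,us=np.mgrid[0:420,0:560];W=world("w",d,c,us.ravel(),vs.ravel())
k=(W[:,2]>.12)&(W[:,2]<.135)&(np.hypot(W[:,0]-.485,W[:,1]-.168)<.02);print("tip",k.sum(),W[k].mean(0))
k=(W[:,2]>.1255)&(W[:,2]<.135)&(np.hypot(W[:,0]-.485,W[:,1]-.168)<.02);print("tip",k.sum(),W[k].mean(0),np.median(W[k],0))
p,d=capture("side");cv2.imwrite("pics/s2.png",cv2.resize(p[150:280,180:350,::-1],None,fx=4,fy=4))
```

```text
2.275 [0.48517981 0.17293542 0.16243637] 0.05323994552677836 [-0.93  0.02  1.38]
tip 435 [0.4869227  0.16773747 0.12721603]
tip 297 [0.48617493 0.16800381 0.12891093] [0.4864089  0.16800088 0.12938587]
```

View pics/w2.png

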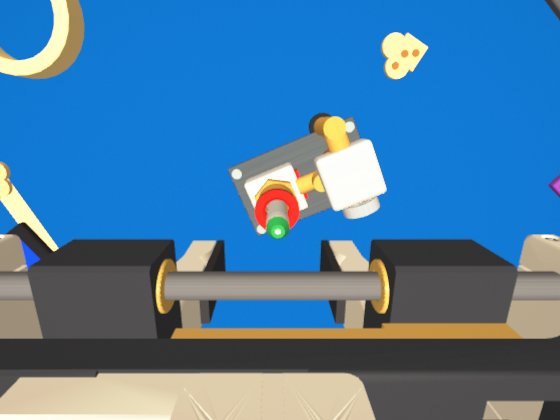

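View pics/s2.png

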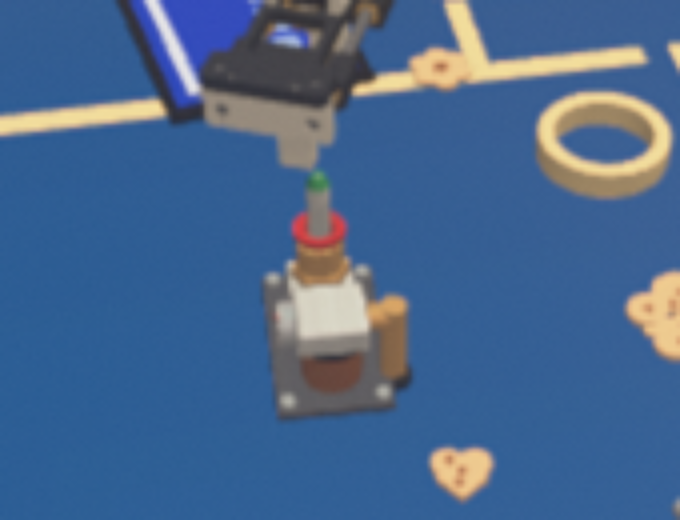

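The fingers were still closing (53 mm), and TCP is about 4.7 mm off in y. I'll correct that.

Request:
{"name": "apply_moves", "arguments": {
  "commands": [
    {"grip":0.715,"slide":[0.0029,0.0038,0],"roll":0},
    {"grip":0.715,"slide":[0.0029,0.0038,0],"roll":0},
    {"grip":0.715,"slide":[0.0029,0.0038,0],"roll":0},
    {"grip":0.715,"slide":[0.0029,0.0038,0],"roll":0},
    {"grip":0.715,"slide":[0.0029,0.0038,0],"roll":0}
  ]
}}

```text
time_s: 3.0
tcp_pos: [0.4858, 0.1675, 0.1616]
eef_rot: [-180.0, -0.0, -25.7]
contact_force: [-0.5, -0.0, -0.8]
gripper_width: 0.0247
```

Run:
```python
from h import *
s=get_state();print(s["time_s"],s["tcp_pos"],s["eef_rot"],s["gripper_width"],s["contact_force"].round(2))
c=get_calibration("wrist");p,d=capture("wrist");cv2.imwrite("pics/w3.png",p[:,:,::-1])
vs,us=np.mgrid[0:420,0:560];W=world("w",d,c,us.ravel(),vs.ravel())
k=(W[:,2]>.1255)&(W[:,2]<.135)&(np.hypot(W[:,0]-.485,W[:,1]-.168)<.02);print("tip",k.sum(),W[k].mean(0),np.median(W[k],0))
print(get_state()["tcp_pos"])
```

```text
3.0 [0.48584145 0.1674643  0.16155038] [-1.79999404e+02 -9.51437521e-04 -2.56569072e+01] 0.02472585190440941 [-0.5  -0.01 -0.8 ]
tip 304 [0.4861561  0.16796445 0.12877717] [0.48635237 0.16791314 0.1292577 ]
[0.48582029 0.16744408 0.16155867]
```

View pics/w3.png

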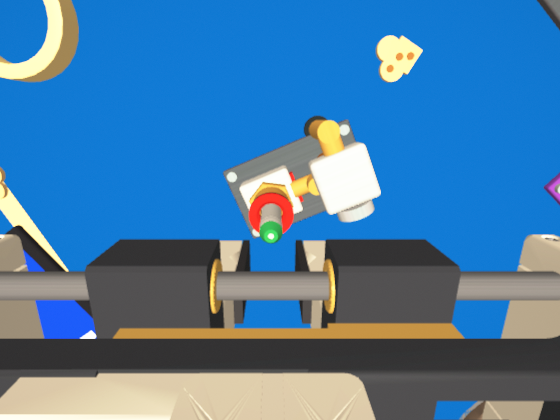

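The nozzle tip at (271,236) is centred between the fingers, at columns 245 and 300. Descending.

Request:
{"name": "apply_moves", "arguments": {
  "commands": [
    {"grip":0.715,"slide":[0,0,0.02],"roll":0},
    {"grip":0.715,"slide":[0,0,0.04],"roll":0},
    {"grip":0.715,"slide":[0,0,0.06],"roll":0},
    {"grip":0.715,"slide":[0,0,0.072],"roll":0},
    {"grip":0.715,"slide":[0,0,0.072],"roll":0}
  ]
}}

```text
time_s: 3.68
tcp_pos: [0.4855, 0.1672, 0.0889]
eef_rot: [179.9, 0.0, -25.7]
contact_force: [0.7, -0.7, 0.5]
gripper_width: 0.025
```

Request:
{"name": "apply_moves", "arguments": {
  "commands": [
    {"grip":0.715,"slide":[0,0,0.002],"roll":0},
    {"grip":0.715,"slide":[0,0,0.004],"roll":0},
    {"grip":0.715,"slide":[0,0,0.006],"roll":0},
    {"grip":0.715,"slide":[0,0,0.006],"roll":0}
  ]
}}

```text
time_s: 4.18
tcp_pos: [0.4861, 0.1676, 0.0839]
eef_rot: [-180.0, -0.0, -25.6]
contact_force: [0.4, 0.3, 2.7]
gripper_width: 0.0252
```

Contact at 2.7 N, at z≈0.084. I'll press on gently.

Request:
{"name": "apply_moves", "arguments": {
  "commands": [
    {"grip":0.715,"slide":[0,0,0.001],"roll":0},
    {"grip":0.715,"slide":[0,0,0.002],"roll":0},
    {"grip":0.715,"slide":[0,0,0.003],"roll":0},
    {"grip":0.715,"slide":[0,0,0.003],"roll":0}
  ]
}}

```text
time_s: 4.68
tcp_pos: [0.4861, 0.1676, 0.0807]
eef_rot: [-180.0, -0.0, -25.6]
contact_force: [0.3, 0.2, 4.6]
gripper_width: 0.0248
```

Request:
{"name": "apply_moves", "arguments": {
  "commands": [
    {"grip":0.715,"slide":[0,0,0.0006],"roll":0},
    {"grip":0.715,"slide":[0,0,0.0012],"roll":0},
    {"grip":0.715,"slide":[0,0,0.0012],"roll":0}
  ]
}}

```text
time_s: 5.05
tcp_pos: [0.4861, 0.1676, 0.0795]
eef_rot: [-180.0, -0.0, -25.7]
contact_force: [-0.2, 0.9, 6.8]
gripper_width: 0.0251
```

Request:
{"name": "apply_moves", "arguments": {
  "commands": [
    {"grip":0.715,"slide":[0,0,0.0005],"roll":0},
    {"grip":0.715,"slide":[0,0,0.0005],"roll":0}
  ]
}}

```text
time_s: 5.3
tcp_pos: [0.4861, 0.1676, 0.0793]
eef_rot: [-180.0, -0.0, -25.6]
contact_force: [-1.1, 0.3, 7.5]
gripper_width: 0.0248
```

Run:
```python
from h import *
s=get_state();print(s["time_s"],s["tcp_pos"],s["contact_force"].round(2))
p,d=capture("side");cv2.imwrite("pics/s4.png",cv2.resize(p[150:280,180:350,::-1],None,fx=4,fy=4))
p,d=capture("wrist");cv2.imwrite("pics/w4.png",p[:,:,::-1])
```

```text
5.3 [0.48605515 0.16757823 0.0792628 ] [-1.11  0.26  7.5 ]
```

View pics/s4.png

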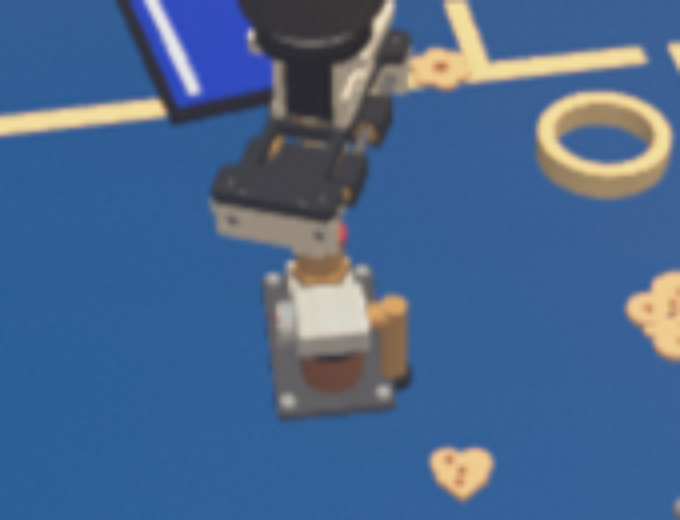

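View pics/w4.png

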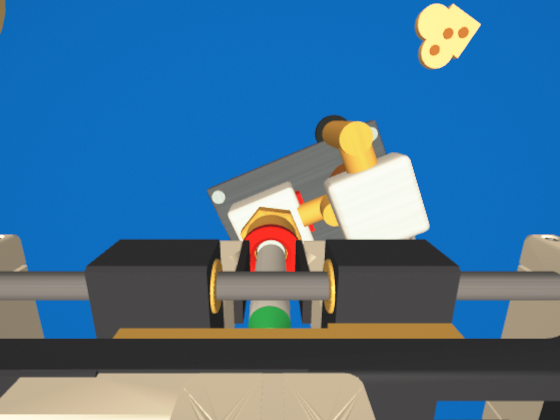

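The collar feels like it's at its stop (7.5 N, z 0.0793). I'll press slightly more to be sure, then rise and check whether the nozzle came up.

Request:
{"name": "apply_moves", "arguments": {
  "commands": [
    {"grip":0.715,"slide":[0,0,0.001],"roll":0},
    {"grip":0.715,"slide":[0,0,0.001],"roll":0},
    {"grip":0.715,"slide":[0,0,0.001],"roll":0}
  ]
}}

```text
time_s: 5.78
tcp_pos: [0.4862, 0.1676, 0.0791]
eef_rot: [-180.0, -0.0, -25.6]
contact_force: [-4.4, -0.1, 16.3]
gripper_width: 0.0249
```

Request:
{"name": "apply_moves", "arguments": {
  "commands": [
    {"grip":0.715,"slide":[0,0,-0.006],"roll":0},
    {"grip":0.715,"slide":[0,0,-0.016],"roll":0},
    {"grip":0.715,"slide":[0,0,-0.029],"roll":0},
    {"grip":0.715,"slide":[0,0,-0.029],"roll":0}
  ]
}}

```text
time_s: 6.28
tcp_pos: [0.4863, 0.1678, 0.108]
eef_rot: [-179.9, -0.0, -25.7]
contact_force: [-0.2, -0.3, -0.0]
gripper_width: 0.0253
```

Run:
```python
from h import *
s=get_state();print(s["time_s"],s["tcp_pos"],s["contact_force"].round(2))
c=get_calibration("wrist");p,d=capture("wrist");cv2.imwrite("pics/w5.png",p[:,:,::-1])
for z in (.129,.145): print(z,proj(c,[.4862,.168,z]))
vs,us=np.mgrid[0:420,0:560];W=world("w",d,c,us.ravel(),vs.ravel())
H=cv2.cvtColor(p,cv2.COLOR_RGB2HSV).reshape(-1,3)
k=(H[:,0]>50)&(H[:,0]<85)&(H[:,1]>120)&(W[:,2]>.1)&(W[:,2]<.2);print("green",k.sum(),W[k].min(0),W[k].max(0))
p,d=capture("side");cv2.imwrite("pics/s5.png",cv2.resize(p[150:280,180:350,::-1],None,fx=4,fy=4))
```

```text
6.275 [0.48634587 0.16781255 0.1079574 ] [-0.22 -0.33 -0.03]
0.129 [271.34233514 273.41716571]
0.145 [271.21044374 290.78396579]
green 36 [0.4810988  0.15521389 0.13808165] [0.50907581 0.17085187 0.19134615]
```

View pics/w5.png

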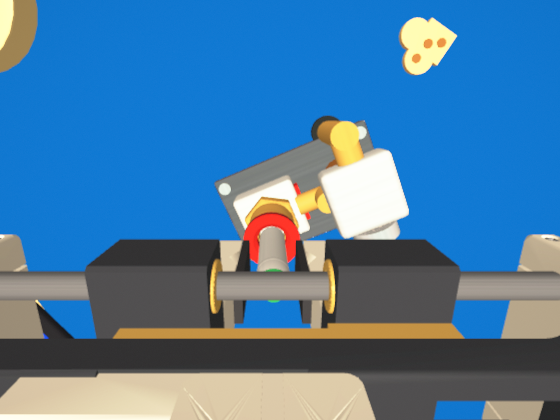

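View pics/s5.png

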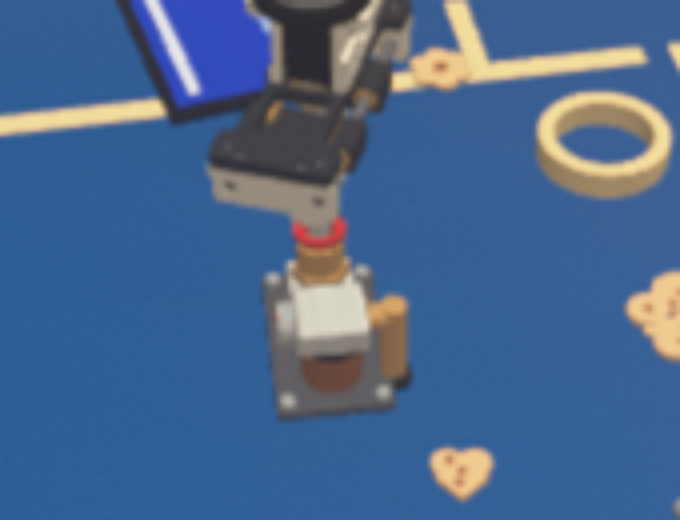

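The nozzle tip now shows below the guide bar (row ~298), which matches z 0.145, so it has risen 16 mm and is free. I'll grip about 66 mm above its origin.

Request:
{"name": "apply_moves", "arguments": {
  "commands": [
    {"grip":1.0,"slide":[0,0,0],"roll":0},
    {"grip":1.0,"slide":[0,0,0],"roll":0},
    {"grip":1.0,"slide":[0,0,0],"roll":0},
    {"grip":1.0,"slide":[0,0,0],"roll":0}
  ],
  "grip_force": 45
}}

```text
time_s: 6.88
tcp_pos: [0.4857, 0.1674, 0.1066]
eef_rot: [180.0, 0.0, -25.7]
contact_force: [-0.1, -0.9, -1.3]
gripper_width: 0.015
```

Request:
{"name": "apply_moves", "arguments": {
  "commands": [
    {"grip":1.0,"slide":[0,0,-0.003],"roll":0},
    {"grip":1.0,"slide":[0,0,-0.006],"roll":0},
    {"grip":1.0,"slide":[0,0,-0.006],"roll":0}
  ]
}}

```text
time_s: 7.25
tcp_pos: [0.486, 0.1675, 0.1132]
eef_rot: [-180.0, -0.0, -25.7]
contact_force: [-0.3, -0.4, -1.4]
gripper_width: 0.0152
```

Held (~15–16 mm), and it comes up freely. Drawing it straight out.

Request:
{"name": "apply_moves", "arguments": {
  "commands": [
    {"grip":1.0,"slide":[0,0,-0.015],"roll":0},
    {"grip":1.0,"slide":[0,0,-0.03],"roll":0},
    {"grip":1.0,"slide":[0,0,-0.05],"roll":0},
    {"grip":1.0,"slide":[0,0,-0.085],"roll":0},
    {"grip":1.0,"slide":[0,0,-0.087],"roll":0}
  ]
}}

```text
time_s: 7.88
tcp_pos: [0.4874, 0.1684, 0.2037]
eef_rot: [-179.7, -0.2, -25.6]
contact_force: [-1.0, -0.4, -0.6]
gripper_width: 0.0152
```

Run:
```python
from h import *
s=get_state();print(s["time_s"],s["tcp_pos"],s["contact_force"].round(2),s["joints"].round(1))
c=get_calibration("wrist");p,d=capture("wrist");cv2.imwrite("pics/w6.png",p[:,:,::-1])
cs=get_calibration("side");p,ds=capture("side");u,v=proj(cs,s["tcp_pos"]).astype(int);print(u,v)
cv2.imwrite("pics/s6.png",cv2.resize(p[v-60:v+90,u-85:u+85,::-1],None,fx=4,fy=4))
from scipy.spatial.transform import Rotation as Ro
T=Ro.from_euler('xyz',s["eef_rot"],degrees=True).as_matrix()
print((T.T@(np.array([.5427,-.165,.19])-s["tcp_pos"])).round(4))
```

```text
7.875 [0.48738284 0.16837798 0.20372484] [-1.03 -0.36 -0.63] [ 40.9   6.3 -21.4   0.1 -62.   23.4]
258 171
[0.194  0.2767 0.0129]
```

View pics/w6.png

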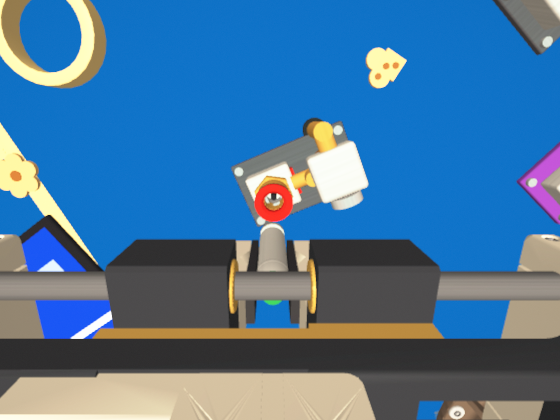

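View pics/s6.png

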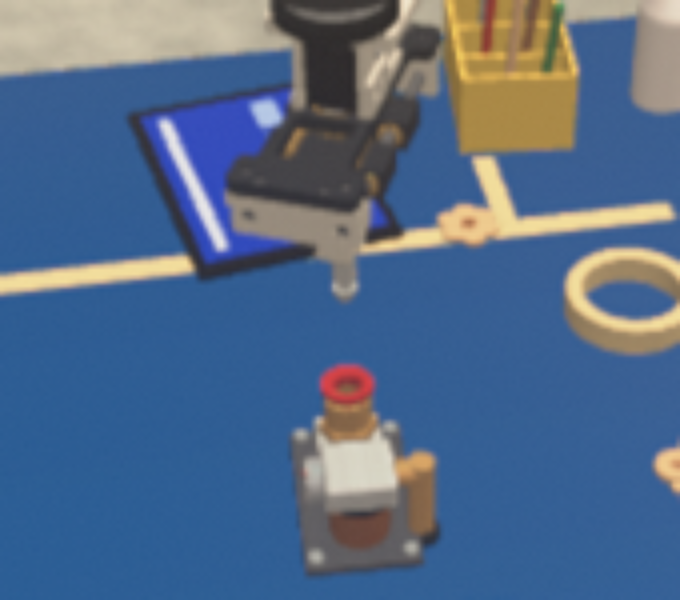

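The nozzle is out and hanging upright (nose at wrist px (272,232)); the red collar is back up at (274,202). Moving to the blue outlet on the grey plate.

Request:
{"name": "apply_moves", "arguments": {
  "commands": [
    {"grip":1.0,"slide":[0.03,0.043,0],"roll":0},
    {"grip":1.0,"slide":[0.063,0.09,0],"roll":0},
    {"grip":1.0,"slide":[0.096,0.137,0],"roll":0},
    {"grip":1.0,"slide":[0.129,0.184,0],"roll":0},
    {"grip":1.0,"slide":[0.162,0.23,0],"roll":0}
  ]
}}

```text
time_s: 8.6
tcp_pos: [0.5317, -0.1118, 0.1992]
eef_rot: [180.0, 0.1, -25.7]
contact_force: [0.6, 1.0, -0.7]
gripper_width: 0.0149
```

Request:
{"name": "apply_moves", "arguments": {
  "commands": [
    {"grip":1.0,"slide":[0.022,0.032,0],"roll":0},
    {"grip":1.0,"slide":[0.032,0.046,0],"roll":0},
    {"grip":1.0,"slide":[0.032,0.046,0],"roll":0},
    {"grip":1.0,"slide":[0.032,0.046,0],"roll":0}
  ]
}}

```text
time_s: 9.1
tcp_pos: [0.5409, -0.1646, 0.1995]
eef_rot: [180.0, 0.0, -25.6]
contact_force: [0.0, -0.1, -1.8]
gripper_width: 0.0151
```

Run:
```python
from h import *
s=get_state();print(s["time_s"],s["tcp_pos"],s["eef_rot"],s["contact_force"].round(2),s["joints"].round(1))
c=get_calibration("wrist");p,d=capture("wrist");cv2.imwrite("pics/w7.png",p[:,:,::-1])
np.savez("w7.npz",p=p,d=d,**{k:np.array(c[k]) for k in("mtx","R","t")})
H=cv2.cvtColor(p,cv2.COLOR_RGB2HSV)
vs,us=np.mgrid[0:420,0:560];vs=vs.ravel();us=us.ravel();W=world("w",d,c,us,vs)
r=np.hypot(W[:,0]-.5427,W[:,1]+.165)
k=(W[:,2]>.076)&(W[:,2]<.096)&(r<.025);q=W[k]
print(k.sum(),us[k].min(),us[k].max(),vs[k].min(),vs[k].max(),np.percentile(q,[1,50,99],axis=0).round(4))
k=(W[:,2]>.14)&(W[:,2]<.185)&(np.hypot(W[:,0]-s["tcp_pos"][0],W[:,1]-s["tcp_pos"][1])<.02);q=W[k]
print("nozzle",k.sum(),q.min(0),q.max(0))
```

```text
9.1 [ 0.54089919 -0.16461482  0.19954779] [ 1.79995731e+02  4.07818979e-02 -2.56359285e+01] [ 0.01 -0.15 -1.8 ] [  2.9  11.4 -15.6  -0.  -63.   61.5]
1000 252 291 181 220 [[ 0.525  -0.1823  0.0773]
 [ 0.5414 -0.1648  0.0888]
 [ 0.5595 -0.1482  0.0906]]
nozzle 282 [ 0.53690725 -0.17241144  0.16214903] [ 0.54803605 -0.15780724  0.18492386]
```

View pics/w7.png

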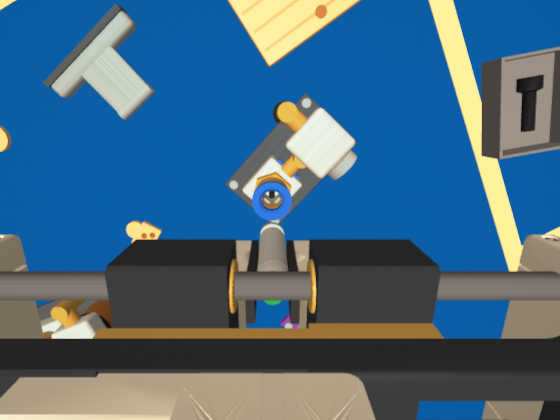

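The grey plate's blue collar is at (272,200), with the nose just below at (272,232). I'll fit the collar circle precisely, and check the method on the red collar too.

Run:
```python
from h import *
def fit(f,hue,u0,v0):
    z=np.load(f);c={k:z[k] for k in("mtx","R","t")};p=z["p"];d=z["d"];H=cv2.cvtColor(p,cv2.COLOR_RGB2HSV)
    m=hue(H); yy,xx=np.mgrid[0:420,0:560]; m&=np.hypot(xx-u0,yy-v0)<26
    W=world("w",d,c,xx.ravel(),yy.ravel()).reshape(420,560,3)
    top=m&(W[:,:,2]>.07)&(W[:,:,2]<.1)
    zt=np.percentile(W[:,:,2][top],[50,75,90,97]);print(f,top.sum(),zt.round(4))
    zz=np.median(W[:,:,2][top&(W[:,:,2]>zt[0]-.004)])
    cn=max(cv2.findContours(m.astype(np.uint8),cv2.RETR_EXTERNAL,cv2.CHAIN_APPROX_NONE)[0],key=len)
    pts=np.array([ray_at(c,u,v,zz)[:2] for u,v in cn[:,0,:]])
    A=np.c_[2*pts,np.ones(len(pts))];x=np.linalg.lstsq(A,(pts**2).sum(1),rcond=None)[0]
    print(" z",zz.round(4),"circle",x[:2].round(4),"r",np.sqrt(x[2]+x[0]**2+x[1]**2).round(4))
    for zc in (.084,.090):
        pts=np.array([ray_at(c,u,v,zc)[:2] for u,v in cn[:,0,:]]);(a,r)=cv2.minEnclosingCircle(pts.astype(np.float32));print("  ",zc,np.round(a,4),round(r,4))
    return m
fit("w1.npz",lambda H:((H[:,:,0]<6)|(H[:,:,0]>174))&(H[:,:,1]>150)&(H[:,:,2]>80),269,200)
m=fit("w7.npz",lambda H:(H[:,:,0]>104)&(H[:,:,0]<125)&(H[:,:,1]>150)&(H[:,:,2]>120),272,200)
z=np.load("w7.npz");a=z["p"][140:300,190:350,::-1].copy();b=a.copy();b[m[140:300,190:350]]=(0,255,255)
cv2.imwrite("pics/c7.png",cv2.resize(np.hstack([a,b]),None,fx=2.5,fy=2.5))
H=cv2.cvtColor(z["p"],cv2.COLOR_RGB2HSV);print(H[186,272],H[214,272],H[230,210])
```

```text
w1.npz 619 [0.0848 0.0853 0.0857 0.0861]
 z 0.0848 circle [0.4858 0.1684] r 0.0153
   0.084 [0.4853 0.1686] 0.0183
   0.09 [0.4867 0.1679] 0.0179
w7.npz 887 [0.0889 0.0894 0.0899 0.0903]
 z 0.089 circle [ 0.5423 -0.1647] r 0.0177
   0.084 [ 0.5402 -0.1637] 0.0196
   0.09 [ 0.5416 -0.1645] 0.0192
[108 197 230] [108 199 226] [104 238 168]
```

View pics/c7.png

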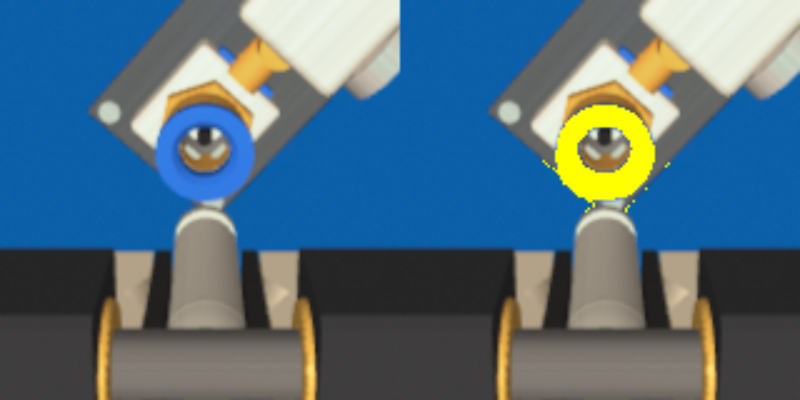

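Dry axis ≈ (0.5421, -0.1652), after the small camera-to-tool offset seen at the red one. The blue collar's top reads about 88 mm, but I'll go by feel for the height. Aligning and lowering to just above the mouth.

Request:
{"name": "apply_moves", "arguments": {
  "commands": [
    {"grip":1.0,"slide":[0.0014,0.0001,0.02],"roll":0},
    {"grip":1.0,"slide":[0.0014,0.0001,0.045],"roll":0},
    {"grip":1.0,"slide":[0.0014,0.0001,0.058],"roll":0},
    {"grip":1.0,"slide":[0.0014,0.0001,0.058],"roll":0},
    {"grip":1.0,"slide":[0.0014,0.0001,0.058],"roll":0}
  ],
  "grip_force": 55
}}

```text
time_s: 9.78
tcp_pos: [0.5431, -0.1658, 0.1428]
eef_rot: [-180.0, -0.1, -25.6]
contact_force: [-0.1, -0.3, -1.0]
gripper_width: 0.015
```

Run:
```python
from h import *
s=get_state();print(s["time_s"],s["tcp_pos"],s["contact_force"].round(2))
p,d=capture("wrist");cv2.imwrite("pics/w8.png",cv2.resize(p[140:300,190:350,::-1],None,fx=3,fy=3))
p,d=capture("side");c=get_calibration("side");u,v=proj(c,s["tcp_pos"]).astype(int);cv2.imwrite("pics/s8.png",cv2.resize(p[v-40:v+60,u-60:u+60,::-1],None,fx=5,fy=5,interpolation=cv2.INTER_CUBIC))
```

```text
9.775 [ 0.54307469 -0.16584535  0.14278949] [-0.11 -0.3  -1.03]
```

View pics/w8.png

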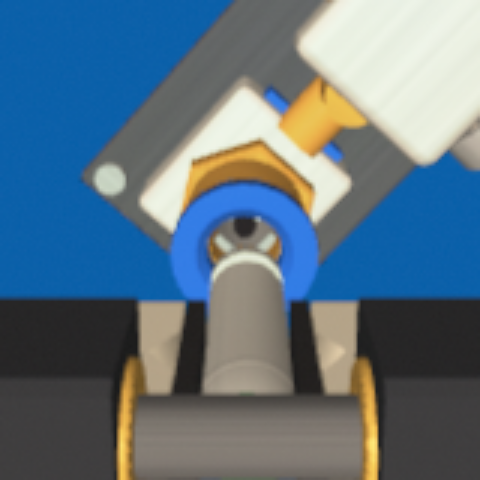

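View pics/s8.png

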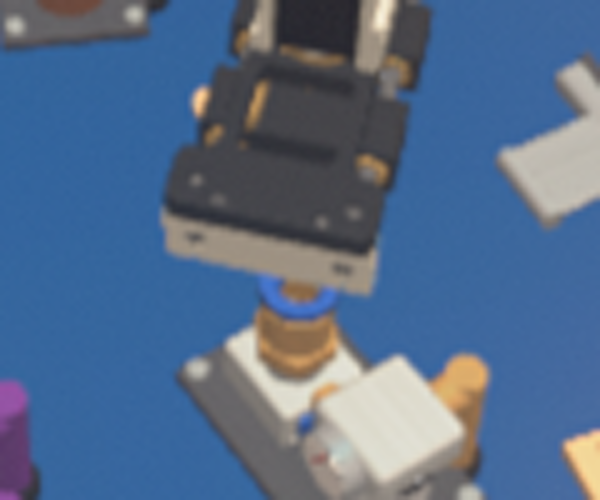

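Request:
{"name": "apply_moves", "arguments": {
  "commands": [
    {"grip":1.0,"slide":[-0.001,0,0.003],"roll":0},
    {"grip":1.0,"slide":[-0.001,0,0.006],"roll":0},
    {"grip":1.0,"slide":[-0.001,0,0.009],"roll":0},
    {"grip":1.0,"slide":[-0.001,0,0.011],"roll":0},
    {"grip":1.0,"slide":[-0.001,0,0.011],"roll":0}
  ]
}}

```text
time_s: 10.5
tcp_pos: [0.5414, -0.1657, 0.1306]
eef_rot: [180.0, 0.0, -25.7]
contact_force: [0.0, 0.2, -1.3]
gripper_width: 0.0147
```

Request:
{"name": "apply_moves", "arguments": {
  "commands": [
    {"grip":1.0,"slide":[0,0,0.002],"roll":0},
    {"grip":1.0,"slide":[0,0,0.004],"roll":0},
    {"grip":1.0,"slide":[0,0,0.005],"roll":0},
    {"grip":1.0,"slide":[0,0,0.005],"roll":0}
  ]
}}

```text
time_s: 11.0
tcp_pos: [0.5415, -0.1656, 0.1258]
eef_rot: [180.0, 0.0, -25.7]
contact_force: [0.2, -0.2, -1.5]
gripper_width: 0.0151
```

Request:
{"name": "apply_moves", "arguments": {
  "commands": [
    {"grip":1.0,"slide":[0.0003,0,0.002],"roll":0},
    {"grip":1.0,"slide":[0.0003,0,0.004],"roll":0},
    {"grip":1.0,"slide":[0.0003,0,0.006],"roll":0},
    {"grip":1.0,"slide":[0.0003,0,0.006],"roll":0}
  ]
}}

```text
time_s: 11.5
tcp_pos: [0.5417, -0.1657, 0.1196]
eef_rot: [180.0, 0.0, -25.7]
contact_force: [0.5, -1.4, -0.5]
gripper_width: 0.0149
```

Request:
{"name": "apply_moves", "arguments": {
  "commands": [
    {"grip":1.0,"slide":[0,0,0.001],"roll":0},
    {"grip":1.0,"slide":[0,0,0.002],"roll":0},
    {"grip":1.0,"slide":[0,0,0.003],"roll":0},
    {"grip":1.0,"slide":[0,0,0.003],"roll":0}
  ]
}}

```text
time_s: 12.0
tcp_pos: [0.5417, -0.1657, 0.1168]
eef_rot: [180.0, 0.0, -25.7]
contact_force: [0.1, 0.1, -1.1]
gripper_width: 0.0151
```

Request:
{"name": "apply_moves", "arguments": {
  "commands": [
    {"grip":1.0,"slide":[0,0,0.001],"roll":0},
    {"grip":1.0,"slide":[0,0,0.002],"roll":0},
    {"grip":1.0,"slide":[0,0,0.003],"roll":0},
    {"grip":1.0,"slide":[0,0,0.003],"roll":0}
  ]
}}

```text
time_s: 12.5
tcp_pos: [0.5419, -0.1657, 0.1138]
eef_rot: [-180.0, -0.0, -25.7]
contact_force: [0.9, -0.2, -1.2]
gripper_width: 0.0147
```

Request:
{"name": "apply_moves", "arguments": {
  "commands": [
    {"grip":1.0,"slide":[0,0,0.001],"roll":0},
    {"grip":1.0,"slide":[0,0,0.002],"roll":0},
    {"grip":1.0,"slide":[0,0,0.003],"roll":0},
    {"grip":1.0,"slide":[0,0,0.003],"roll":0}
  ]
}}

```text
time_s: 13.0
tcp_pos: [0.5419, -0.1657, 0.1108]
eef_rot: [-180.0, -0.0, -25.7]
contact_force: [1.3, 0.6, -1.9]
gripper_width: 0.0149
```

Request:
{"name": "apply_moves", "arguments": {
  "commands": [
    {"grip":1.0,"slide":[0,0,0.001],"roll":0},
    {"grip":1.0,"slide":[0,0,0.002],"roll":0},
    {"grip":1.0,"slide":[0,0,0.003],"roll":0},
    {"grip":1.0,"slide":[0,0,0.003],"roll":0}
  ]
}}

```text
time_s: 13.5
tcp_pos: [0.542, -0.1657, 0.1079]
eef_rot: [-180.0, -0.0, -25.7]
contact_force: [1.0, 1.1, 2.5]
gripper_width: 0.0151
```

Request:
{"name": "apply_moves", "arguments": {
  "commands": [
    {"grip":1.0,"slide":[0,0,0.001],"roll":0},
    {"grip":1.0,"slide":[0,0,0.002],"roll":0},
    {"grip":1.0,"slide":[0,0,0.002],"roll":0}
  ]
}}

```text
time_s: 13.88
tcp_pos: [0.542, -0.1657, 0.1059]
eef_rot: [-180.0, -0.0, -25.7]
contact_force: [2.2, -0.9, 3.4]
gripper_width: 0.0148
```

The valve spring is felt from TCP ≈0.109, so I expect the lock near 0.093. Continuing in small steps.

Request:
{"name": "apply_moves", "arguments": {
  "commands": [
    {"grip":1.0,"slide":[0,0,0.001],"roll":0},
    {"grip":1.0,"slide":[0,0,0.002],"roll":0},
    {"grip":1.0,"slide":[0,0,0.003],"roll":0},
    {"grip":1.0,"slide":[0,0,0.003],"roll":0}
  ]
}}

```text
time_s: 14.38
tcp_pos: [0.5425, -0.1657, 0.1034]
eef_rot: [-180.0, -0.1, -25.6]
contact_force: [2.0, 0.8, 6.0]
gripper_width: 0.0149
```

Request:
{"name": "apply_moves", "arguments": {
  "commands": [
    {"grip":1.0,"slide":[0,0,0.001],"roll":0},
    {"grip":1.0,"slide":[0,0,0.002],"roll":0},
    {"grip":1.0,"slide":[0,0,0.002],"roll":0}
  ]
}}

```text
time_s: 14.75
tcp_pos: [0.5426, -0.1657, 0.1018]
eef_rot: [-180.0, -0.1, -25.6]
contact_force: [1.1, 2.2, 7.8]
gripper_width: 0.015
```

Request:
{"name": "apply_moves", "arguments": {
  "commands": [
    {"grip":1.0,"slide":[0,0,0.001],"roll":0},
    {"grip":1.0,"slide":[0,0,0.002],"roll":0},
    {"grip":1.0,"slide":[0,0,0.002],"roll":0}
  ]
}}

```text
time_s: 15.12
tcp_pos: [0.5425, -0.1656, 0.0992]
eef_rot: [-180.0, -0.1, -25.6]
contact_force: [3.1, 2.5, 4.2]
gripper_width: 0.0155
```

Request:
{"name": "apply_moves", "arguments": {
  "commands": [
    {"grip":1.0,"slide":[0,0,0.001],"roll":0},
    {"grip":1.0,"slide":[0,0,0.001],"roll":0}
  ]
}}

```text
time_s: 15.38
tcp_pos: [0.5425, -0.1656, 0.0981]
eef_rot: [-180.0, -0.1, -25.6]
contact_force: [2.8, 2.1, 5.1]
gripper_width: 0.0152
```

Request:
{"name": "apply_moves", "arguments": {
  "commands": [
    {"grip":1.0,"slide":[0,0,0.001],"roll":0},
    {"grip":1.0,"slide":[0,0,0.001],"roll":0}
  ]
}}

```text
time_s: 15.62
tcp_pos: [0.5424, -0.1656, 0.0971]
eef_rot: [-180.0, -0.1, -25.6]
contact_force: [3.1, 2.8, 4.4]
gripper_width: 0.015
```

Request:
{"name": "apply_moves", "arguments": {
  "commands": [
    {"grip":1.0,"slide":[0,0,0.001],"roll":0},
    {"grip":1.0,"slide":[0,0,0.001],"roll":0}
  ]
}}

```text
time_s: 15.88
tcp_pos: [0.5423, -0.1657, 0.096]
eef_rot: [-180.0, -0.1, -25.7]
contact_force: [4.0, 2.4, 4.0]
gripper_width: 0.0152
```

There's a slight side load, so I'll comply about 0.4 mm and keep going.

Request:
{"name": "apply_moves", "arguments": {
  "commands": [
    {"grip":1.0,"slide":[0.0003,-0.0005,0.001],"roll":0},
    {"grip":1.0,"slide":[0.0003,-0.0005,0.001],"roll":0}
  ]
}}

```text
time_s: 16.12
tcp_pos: [0.542, -0.1655, 0.0947]
eef_rot: [180.0, 0.0, -25.7]
contact_force: [2.9, 2.2, 2.8]
gripper_width: 0.015
```

Request:
{"name": "apply_moves", "arguments": {
  "commands": [
    {"grip":1.0,"slide":[0,0,0.001],"roll":0},
    {"grip":1.0,"slide":[0,0,0.001],"roll":0}
  ]
}}

```text
time_s: 16.38
tcp_pos: [0.5421, -0.1656, 0.0938]
eef_rot: [180.0, 0.0, -25.7]
contact_force: [2.6, 0.8, 5.3]
gripper_width: 0.0149
```

Run:
```python
from h import *
s=get_state();print(s["time_s"],s["tcp_pos"],s["contact_force"].round(2),s["moment"].round(2))
p,d=capture("wrist");cv2.imwrite("pics/w9.png",cv2.resize(p[140:340,170:370,::-1],None,fx=3,fy=3))
p,d=capture("side");c=get_calibration("side");u,v=proj(c,s["tcp_pos"]).astype(int);cv2.imwrite("pics/s9.png",cv2.resize(p[v-40:v+60,u-60:u+60,::-1],None,fx=5,fy=5,interpolation=cv2.INTER_CUBIC))
```

```text
16.375 [ 0.54206473 -0.16555052  0.09384093] [2.65 0.83 5.25] [ 0.43 -0.95 -0.01]
```

View pics/w9.png

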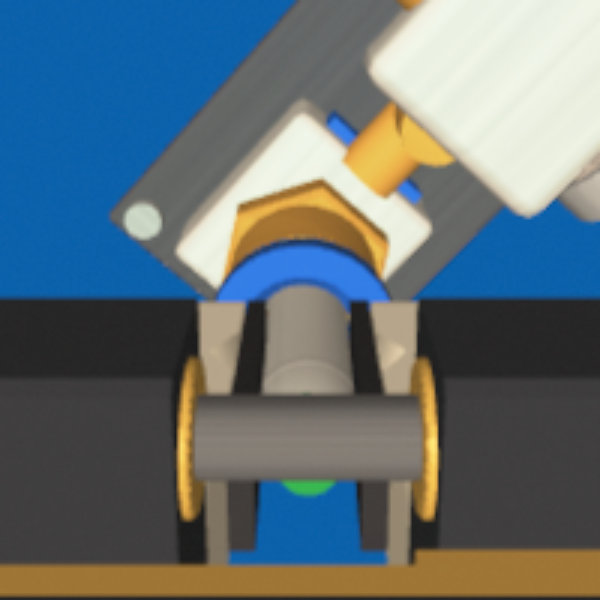

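View pics/s9.png

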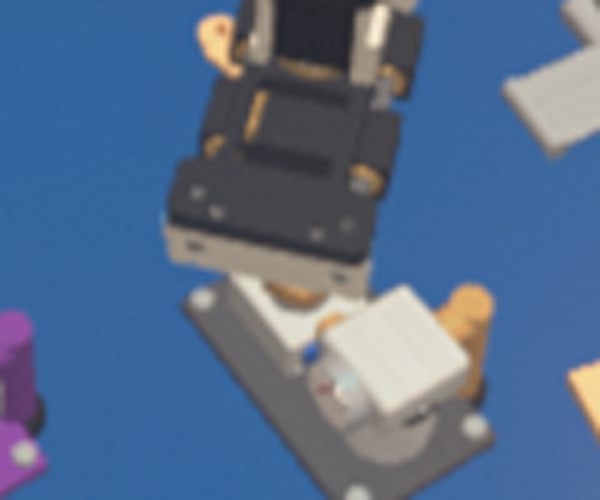

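Sitting above the collar, with force about 5 N and no stop yet. Continuing.

Request:
{"name": "apply_moves", "arguments": {
  "commands": [
    {"grip":1.0,"slide":[0.0002,0,0.0008],"roll":0},
    {"grip":1.0,"slide":[0.0002,0,0.0008],"roll":0}
  ]
}}

```text
time_s: 16.73
tcp_pos: [0.5421, -0.1656, 0.093]
eef_rot: [180.0, 0.0, -25.7]
contact_force: [2.2, 0.0, 4.2]
gripper_width: 0.015
```

Request:
{"name": "apply_moves", "arguments": {
  "commands": [
    {"grip":1.0,"slide":[0,0,0.0008],"roll":0},
    {"grip":1.0,"slide":[0,0,0.0008],"roll":0}
  ]
}}

```text
time_s: 16.98
tcp_pos: [0.5423, -0.1657, 0.0929]
eef_rot: [180.0, -0.0, -25.6]
contact_force: [0.6, 2.0, 9.7]
gripper_width: 0.015
```

Request:
{"name": "apply_moves", "arguments": {
  "commands": [
    {"grip":1.0,"slide":[0,0,0.0006],"roll":0},
    {"grip":1.0,"slide":[0,0,0.0006],"roll":0}
  ]
}}

```text
time_s: 17.23
tcp_pos: [0.5425, -0.1658, 0.0928]
eef_rot: [180.0, -0.0, -25.6]
contact_force: [-0.6, 1.8, 13.2]
gripper_width: 0.0146
```

Stiff now at z 0.0929 (force rises with no travel), so this should be the hard stop past the snap. I'll test with a gentle upward tug.

Request:
{"name": "apply_moves", "arguments": {
  "commands": [
    {"grip":1.0,"slide":[0,0,-0.0015],"roll":0},
    {"grip":1.0,"slide":[0,0,-0.0025],"roll":0},
    {"grip":1.0,"slide":[0,0,-0.0025],"roll":0}
  ]
}}

```text
time_s: 17.6
tcp_pos: [0.5421, -0.1656, 0.0941]
eef_rot: [180.0, 0.0, -25.7]
contact_force: [1.7, 1.1, 4.9]
gripper_width: 0.015
```

Request:
{"name": "apply_moves", "arguments": {
  "commands": [
    {"grip":1.0,"slide":[0,0,-0.0006],"roll":0},
    {"grip":1.0,"slide":[0,0,-0.0006],"roll":0}
  ]
}}

```text
time_s: 17.85
tcp_pos: [0.5422, -0.1656, 0.0946]
eef_rot: [180.0, 0.0, -25.7]
contact_force: [1.4, 0.3, 4.3]
gripper_width: 0.015
```

Request:
{"name": "apply_moves", "arguments": {
  "commands": [
    {"grip":1.0,"slide":[0,0,-0.0007],"roll":0},
    {"grip":1.0,"slide":[0,0,-0.0007],"roll":0}
  ]
}}

```text
time_s: 18.1
tcp_pos: [0.542, -0.1655, 0.0949]
eef_rot: [180.0, 0.1, -25.7]
contact_force: [2.8, 0.3, -1.6]
gripper_width: 0.0151
```

Request:
{"name": "apply_moves", "arguments": {
  "commands": [
    {"grip":1.0,"slide":[0,0,-0.0007],"roll":0},
    {"grip":1.0,"slide":[0,0,-0.0007],"roll":0}
  ]
}}

```text
time_s: 18.35
tcp_pos: [0.5418, -0.1654, 0.0951]
eef_rot: [180.0, 0.1, -25.7]
contact_force: [4.6, -0.5, -11.5]
gripper_width: 0.015
```

It's locked: the tug meets -11.5 N with almost no travel. I'll ease off the tug and release.

Request:
{"name": "apply_moves", "arguments": {
  "commands": [
    {"grip":1.0,"slide":[0,0,0.0012],"roll":0},
    {"grip":1.0,"slide":[0,0,0.0012],"roll":0}
  ]
}}

```text
time_s: 18.6
tcp_pos: [0.5421, -0.1655, 0.0949]
eef_rot: [180.0, 0.0, -25.7]
contact_force: [2.1, 0.5, -4.3]
gripper_width: 0.0151
```

Request:
{"name": "apply_moves", "arguments": {
  "commands": [
    {"grip":0.6,"slide":[0,0,0],"roll":0},
    {"grip":0.6,"slide":[0,0,0],"roll":0},
    {"grip":0.6,"slide":[0,0,0],"roll":0},
    {"grip":0.6,"slide":[0,0,0],"roll":0}
  ],
  "grip_force": 20
}}

```text
time_s: 19.1
tcp_pos: [0.5424, -0.1655, 0.0951]
eef_rot: [180.0, -0.0, -25.7]
contact_force: [1.0, 0.1, -0.4]
gripper_width: 0.0351
```

Request:
{"name": "apply_moves", "arguments": {
  "commands": [
    {"grip":0.6,"slide":[0,0,-0.02],"roll":0},
    {"grip":0.6,"slide":[0,0,-0.05],"roll":0},
    {"grip":0.5,"slide":[0,0,-0.09],"roll":0},
    {"grip":0.4,"slide":[0,0,-0.12],"roll":0},
    {"grip":0.4,"slide":[0,0,-0.12],"roll":0}
  ]
}}

```text
time_s: 19.73
tcp_pos: [0.5438, -0.1657, 0.2178]
eef_rot: [-179.9, -0.3, -25.6]
contact_force: [0.1, -0.2, -0.7]
gripper_width: 0.0518
```

Run:
```python
from h import *
s=get_state();print(s["time_s"],s["tcp_pos"],s["contact_force"].round(2),s["gripper_width"])
c=get_calibration("wrist");p,d=capture("wrist");cv2.imwrite("pics/w10.png",p[:,:,::-1])
vs,us=np.mgrid[0:420,0:560];W=world("w",d,c,us.ravel(),vs.ravel())
k=(W[:,2]>.115)&(W[:,2]<.17)&(np.hypot(W[:,0]-.542,W[:,1]+.165)<.02);print("tip",k.sum(),W[k].max(0),np.median(W[k&(W[:,2]>W[k][:,2].max()-.004)],0))
c=get_calibration("side");p,d=capture("side");u,v=proj(c,[.542,-.165,.1]).astype(int);cv2.imwrite("pics/s10.png",cv2.resize(p[v-60:v+60,u-80:u+80,::-1],None,fx=5,fy=5,interpolation=cv2.INTER_CUBIC))
```

```text
19.725 [ 0.54382422 -0.16568639  0.21781032] [ 0.09 -0.19 -0.71] 0.051779339429530814
tip 341 [ 0.54937118 -0.157503    0.13611163] [ 0.54158846 -0.16566078  0.13402122]
```

View pics/w10.png

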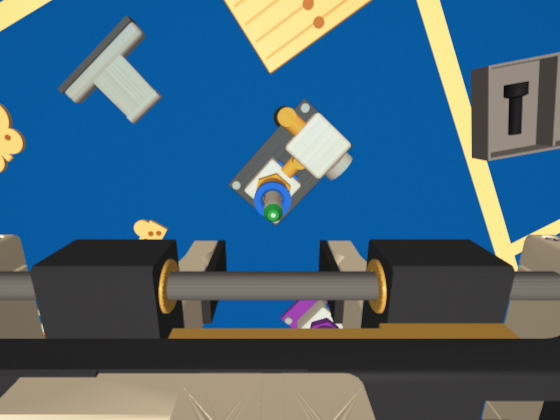

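View pics/s10.png

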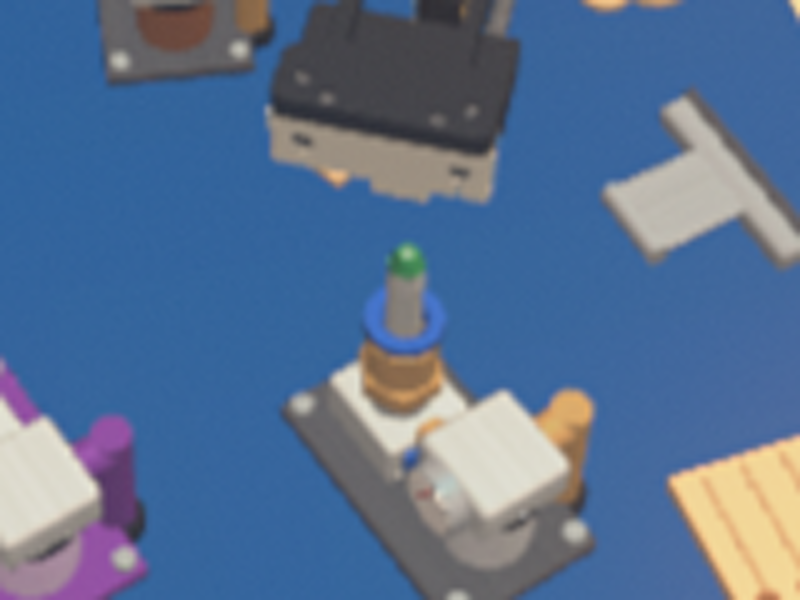

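The pictures show the nozzle upright in the blue collar on the grey plate (side crop (405,290); wrist tip (273,212)). The tip is at z≈0.134, 45 mm above the collar, which matches locked; unlocked it would be near 0.15. The gripper is clear, so I'm handing in.

```bash
python3 -c "
from plant import *
print(close_job())"
```

```text
the job is handed in; nothing more can be done
None
```

The nozzle is now locked upright in the dry-air outlet (blue collar, grey plate). The job was handed in at about 20 s, and no verdict was reported.

- **Release:** I pressed the red collar down with the fingers either side of the nozzle until it stopped. The highest reading there was about 16 N. The nozzle rose about 16 mm and drew straight out.
- **Insertion:** I pushed it into the blue coupling in small steps. The valve began to resist about 16–17 mm above the stop, and the hard stop came at about 13 N.
- **Lock check:** A gentle upward tug met about 11.5 N with almost no movement. After I let go, the tip stayed at about 134 mm, 45 mm above the collar as expected when locked; unlocked it would have been near 150 mm.
- **Checks that disagreed or were missing:**
  - The snap itself did not show as a clear event in the force readings.
  - The jaws resisted with only about 8 N at the call ends, less than the 15 N possible.
  - The camera put the blue collar about 4–5 mm high, while by feel it was nearer 2–4 mm.
  - I saw nothing else disturbed in the final views, but did not measure the other items.

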